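Hook the stage insert out of the imager's bay and take the picture

TASK

The metal stage insert has slid to the back of the imager's clear-roofed bay: with the long hook, not with the gripper, draw it out until the whole round lens window shows through the insert's hole. Put the hook back on its white mat and let go of it, then half-press the shutter release to its first click, keep it there for about a second to focus, and press it fully, then let it come up. Never press fully before the insert is over the window, and leave the other things on the table where they are.

Things in the scene. Friction and masses are not known exactly. Their poses are not given: they have to be found in the camera images.
- imager: Fixed imager base: black flat plate 134 wide (x) x 385 long (y) x 10 thick, spanning y = -85 to 300. Origin on the table under the lens window's centre; +y runs into the bay, which covers y = 75 to 300 and is open only at y = 75: clear side walls 6 thick, inner width 122, back wall's inner face at y = 294, clear roof 85 to 90 above the table. Outside the bay the plate is bare.
- window (a point): centre of the round lens window (36 dia, flush) in the plate's top, 10 above the table; axes as imager
- mouth (a point): middle of the bay's mouth, on the plate's top (10 above the table), 75 from the window
- insert: Stage insert: aluminium plate 96 x 96 x 12 with a 60 mm round through hole at its centre, about 0.2 kg, loose; starts flat on the plate deep inside the bay, within 10 of its middle line and about square to it. Origin at the middle of its underside, z up.
- hook: Hook tool, 0.16 kg, loose on its mat. Origin under the middle of the handle, on its underside; +x to the hook, z up. Handle: black block 90 long (x -45 to 45), 24 wide (y, grasp across it), 40 tall. A steel rod (8 dia, axis 30 and top 34 above the underside) runs to x = 200, where a flat blade 5 thick, 30 wide (y) reaches down from z = 34 to 0, level with the underside.
- hook_grip (a point): middle of the handle, 25 above the tool's underside; axes as hook
- hook_tip (a point): lower edge of the hook's blade, at x = 200 of hook; axes as hook
- mat: Fixed white plastic mat, 150 (x) x 330 (y) x 4 thick; the hook starts on it and goes back on it, all of it. Origin at the middle of its underside, on the table.
- button_top (a point): middle of the shutter button's top: black round button 34 dia on a fixed grey box 70 x 100 x 34 tall; at rest the top is 52 above the table, 18 above the box. Pressed straight down: 5 mm at 0.5 to 2.5 N to the first click, there it stands until about 7 N, then 5 mm more at up to 11 N to fully down.
- half_press (a joint): first stage of the button, m: 0 up, 0.005 at the first click
- full_press (a joint): second stage of the button, m: 0 until the first click is passed, 0.005 fully down
- blank: bystander: spare insert plate, 96 x 96 x 12, with only a 20 mm hole (mm), loose; origin at the middle of its underside
- canister: bystander: black round lens canister, 52 dia x 62 tall (mm), loose; origin at the middle of its underside
- eyepiece: bystander: dark metal eyepiece standing on end, 42 dia x 70 tall (mm), loose; origin at the middle of its underside
- bottle: bystander: closed white bottle, 60 dia x 85 tall (mm), loose; origin at the middle of its underside
- beaker: bystander: glass beaker, 80 dia x 80 tall (mm), loose; origin at the middle of its underside
- jar: bystander: amber jar, 70 dia x 75 tall (mm), loose; origin at the middle of its underside
Not all that is in view belongs to the job. What is shaped like the part that bears button_top but green or red is not meant.

How it is judged:
On the way, in this order (a step that is already met when the one before it is completed fails the run):
1. the hook's tip is inside the bay (y of hook_tip in the frame of imager above 0.11 m and z of hook_tip in the frame of imager below 0.08 m and x of hook_tip in the frame of imager between -0.061 and 0.061 m), for 0.1 s.
2. the insert lies still and flat with its hole around the whole window (centres within 12 mm) (horizontal distance between insert and window below 0.012 m and z of insert in the frame of imager below 0.013 m and linear speed of insert below 0.02 m/s), for 0.2 s.
3. the hook lies still on its mat, let go (x of hook_grip in the frame of mat between -0.08 and 0.08 m and y of hook_grip in the frame of mat between -0.17 and 0.17 m and z of hook_grip in the frame of mat below 0.036 m and x of hook_tip in the frame of mat between -0.08 and 0.08 m and y of hook_tip in the frame of mat between -0.17 and 0.17 m and z of hook_tip in the frame of mat below 0.025 m and linear speed of hook below 0.02 m/s and contact force between hook and the fingers below 0.1 N), for 0.2 s.
4. the button is held at its first click (half_press over 0.0035, full_press under 0.002) (value of joint half_press above 0.0035 m and value of joint full_press below 0.002 m), for 0.5 s.
5. the button is pressed fully (full_press over 0.0035) (value of joint full_press above 0.0035 m), for 0.05 s.
At the end, for the whole second after the job is handed in: The insert lies flat on the imager's plate, its hole's centre within 12 mm of the lens window's centre; the hook lies on its mat with handle middle and tip over the mat (within 5 mm), let go; both at rest; the button is up again (all of step 2 and all of step 3 and value of joint full_press below 0.001 m and value of joint half_press below 0.0015 m); the robot touches nothing.
It fails at once if the robot itself touches the insert (contact force between insert and the fingers above 0.5 N or contact force between insert and the arm above 0.5 N).
It fails at once if the button is pressed fully while the insert is not over the window (value of joint full_press above 0.0025 m and not (horizontal distance between insert and window below 0.012 m)).
It fails at once if a bystander is moved more than 30 mm (distance of any of blank, canister, eyepiece, bottle, beaker, jar from where it was at the start of the episode above 0.03 m).
It also fails if it takes over 58 s, if anything falls off the work surface, if the arm or the gripper's body presses on something with over 40 N, if the wrist force passes 120 N, or if a joint passes its speed limit or range.

ROBOT

A 6-joint arm with a two-finger parallel gripper is mounted at the origin on the work surface. World frame = base frame: x ahead of the robot, y to its left, z up, the work surface at z = 0. Lengths are in m, angles in rad, forces in N, time in s.
With the tool pointing down it reaches from about 0.35 to 0.925 m from the base axis. Payload 6.4 kg.
Tool frame: the origin (TCP) lies at the very end of the fingers, on their centre line; the grasp point (between the pads) lies r.tcp_to_grasp behind it (r.tcp_to_grasp is the distance from the TCP to the grasp point, in m); z points along the fingers, y is the line along which they close (so a half turn about z gives the same grasp; the last joint's range is limited). The gripper opens to 94 mm and grips with 3 to 60 N. Pads are 16 mm wide; open, the fingers measure 119 mm over their backs; the gripper's body (75 mm by 177 mm) begins 78 mm behind the grasp point.
Start: joints at [-1.473, 0.245, 1.558, -0, 1.339, -0.174], TCP at [0.175, -0.626, 0.205] pointing down, gripper open.
Joint ranges: [-3.13, 3.13], [-1.02, 2.26], [0.13, 2.54], [-0.95, 4.09], [0.21, 2.88], [-2.74, 2.74]. Speed limits (rad/s): [2.57, 2.57, 3.14, 3.14, 3.14, 3.14].

INTERFACE

Orientations are given as a rotation vector (axis times angle).
In Python, from station import r, grab_frame, camera_info, spotter gives the robot as it stands. The module is installed in compiled form; this text tells all that it offers.
- The arm moves only by the tool carry_out, never from a script. Its argument "deltas" is a list of rows, each a list of 2 entries, a list of its own where there are three numbers: the shift along the world's x, y, z in m, then the turn about the world's z in rad. In form: [[[x, y, z], twist], ...]. A call has 1 to 20 rows; each row is the pose to reach, as a shift and turn from the pose commanded when the call began; what a row does not reach only later rows make up. A row lasts 1/12 s, in which the tool goes at most 41.7 mm and 7.16 degrees, less where a joint would pass 70% of its speed; a pose out of reach is approached as far as the arm can. A call with a gripper value outside its range is refused whole. "grip" is the finger opening in m, from 0 to 0.094, set as the call begins (left out, the last holds). The fingers move at their own pace and stop on an object; "force" is the grip in N (left out, the last holds). Time passes only in rows, so rows that repeat a pose let the fingers close. It gives the time, the measured TCP pose, the force, the opening and the grip force at its end, in the units of the state.
- r.get_obs(): the state, without advancing time (a new reading comes with each control period).
- grab_frame(name): name is "scene" or "top" or "wrist"; returns (picture, depth): 384x512x3 uint8, red, green, blue; 384x512 float32, m along the optical axis (not along the pixel's ray), 0 where there is no reading.
- camera_info(name): a dict with "fovy" (degrees; the focal length in pixels is half the picture's height over the tangent of half this angle, whatever the lens; pixels are square), "cx", "cy" (the principal point, pixels), "R" (3x3) and "t" (3): a world point X has camera coordinates R X + t. Camera axes: x right, y down, z forward; pixel columns grow to the right and rows downward; lengths in m; the calibration is good to about 2 mm. A picture is of the moment at which its call begins: read the wrist's pose just before it. camera_info takes no time and is no camera call; for the wrist camera it gives the pose at the moment of the call.
- r.close_job(): hands the job in; it is judged then, once.
Trained networks look in the newest picture that a camera, given by its name, has taken for a name from the list of things; names that differ only in an ending like _2 or _b are one class to them, and where a whole thing is asked for, a point or a joint stands for the part that bears it (a point fixed in the world has none). Each returns a list of dicts, best first, with "conf" (0 to 1); they miss things now and then, are a little off and sometimes report something else, mostly with a low value. They report only what shows in the picture. A call takes as long as a camera call. They do not tell look-alikes from the thing itself.
- spotter.silhouettes(name, camera): "mask" (384x512 bool, what is visible of it) and "bbox" ([left, top, width, height] in pixels, round what is visible of it).
- spotter.place_of(name, camera): "point" ([row, column] in pixels: a listed point, or the origin of a listed thing).
The state is a dict: "time_s": time; "joint_pos": joint angles; "joint_velocities": joint speeds; "effort": joint torques, N m; "ee_pos": TCP position; "tcp_rot": TCP orientation; "contact_force": force on the tool from outside, world axes, zero at the start; "moment": the same for the moment, N m; "grip_width": finger opening in m; "grasp_force": force on a finger pad.
Only numpy, scipy, OpenCV 4.12 (cv2) and the standard library are available. Lean on these libraries where they do the work, as an engineer would, in place of code of your own. Each camera call takes 0.05 s, during which the arm holds its last target. There are 200 camera calls.

## Working session

There is one attempt and no reset: what is moved stays moved. The work goes in short steps, Python scripts to look and compute and a tool call to move; the robot and the scene stay as the last step left them, time stands still between calls to the robot, and variables do not carry over. Pictures are saved under pics/ and viewed, at most 10 in all, crops included, and the job is handed in when it is done.

Besides the shell and the picture viewer there is one more tool, called after "Emit:" in YAML: its name, and indented under it one key for each argument. carry_out: Moves the arm, as the interface text tells. Its arguments: {"type":"object","properties":{"deltas":{"type":"array"},"grip":{"type":"number"},"force":{"type":"number"}},"required":["deltas"]}

```bash
mkdir -p pics
cat > h.py <<'E'
import numpy as np, cv2
from station import r, grab_frame, camera_info, spotter
def K(c):
    i=camera_info(c); f=192/np.tan(np.radians(i['fovy'])/2); return i,f
def px2w(c,row,col,z=None,d=None,info=None):
    i,f=info or K(c); R=np.array(i['R']);t=np.array(i['t'])
    ray=np.array([(col-i['cx'])/f,(row-i['cy'])/f,1.])
    o=-R.T@t; v=R.T@ray
    s=d if d is not None else (z-o[2])/v[2]
    return o+s*v
def w2px(c,X,info=None):
    i,f=info or K(c); p=np.array(i['R'])@np.array(X)+np.array(i['t']); return p[1]/p[2]*f+i['cy'],p[0]/p[2]*f+i['cx']
def save(p,n): cv2.imwrite('pics/'+n,p[...,::-1])
E
python3 - <<'E'
from h import *
np.set_printoptions(precision=4,suppress=True)
ims=[]
for c in ('top','scene'):
    p,d=grab_frame(c); np.save(c+'_d.npy',d); np.save(c+'_p.npy',p); save(p,c+'0.png')
Z={'window':.01,'mouth':.01,'insert':.01,'hook':.004,'hook_grip':.029,'hook_tip':.004,'mat':0,'button_top':.052,'blank':0,'canister':0,'eyepiece':0,'bottle':0,'beaker':0,'jar':0,'imager':0}
for c in ('top','scene'):
  i,f=K(c); print(c,f,-np.array(i['R']).T@np.array(i['t']))
  for n,z in Z.items():
    for o in spotter.place_of(n,c)[:3]:
        print(c,n,round(o['conf'],2),np.round(o['point'],1),px2w(c,*o['point'],z=z)[:2])
o=r.get_obs();print(o['time_s'],o['ee_pos'],o['tcp_rot'],r.tcp_to_grasp)
E
```

```text
top 408.3134649440492 [0.4151 0.0543 1.1197]
top window 0.83 [186.1 234.7] [0.5347 0.0808]
top mouth 0.56 [180.8 204.8] [0.5497 0.1624]
top hook 0.94 [223.5 406.2] [ 0.4294 -0.3879]
top hook_grip 0.97 [218.7 409.4] [ 0.4419 -0.3871]
top hook_tip 0.98 [226.2 332.7] [ 0.4236 -0.186 ]
top hook_tip 0.75 [147.1 388.6] [ 0.6419 -0.348 ]
top hook_tip 0.67 [103.7 265.4] [ 0.7671 -0.0061]
top button_top 0.47 [244.8 227.4] [0.3772 0.0993]
top button_top 0.46 [286.5 384.8] [ 0.2673 -0.3062]
top blank 0.82 [167.6  89.1] [0.5895 0.4821]
top canister 0.73 [143.2 389.5] [ 0.6537 -0.3524]
top canister 0.48 [223.1 333.7] [ 0.4321 -0.1898]
top bottle 0.68 [106.5 350.6] [ 0.7594 -0.2465]
top beaker 0.72 [102.7 268. ] [ 0.7712 -0.0136]
top jar 0.76 [116.7 181.3] [0.7319 0.2296]
top jar 0.29 [180.6 206. ] [0.5515 0.1601]
top imager 0.71 [181.6 234.9] [0.5482 0.0804]
scene 369.4296981005834 [1.0435 0.5441 0.9882]
scene window 0.87 [215.4 265.5] [0.5502 0.085 ]
scene mouth 0.9 [228.9 278.9] [0.5574 0.1502]
scene hook 0.55 [126.5 196.9] [ 0.4327 -0.4056]
scene hook_grip 0.68 [122.7 199.1] [ 0.4283 -0.3924]
scene hook_grip 0.35 [161.6 156.7] [ 0.6653 -0.3399]
scene hook_grip 0.34 [203.  150.5] [ 0.7867 -0.2037]
scene hook_tip 0.71 [155.2 239.1] [ 0.4229 -0.1735]
scene mat 0.8 [146.3 209.4] [ 0.4674 -0.2898]
scene button_top 0.61 [104.6 242.2] [ 0.2543 -0.3313]
scene button_top 0.59 [191.  193.9] [ 0.6658 -0.1261]
scene button_top 0.39 [179.6 304.7] [0.377  0.0969]
scene blank 0.56 [309.1 362. ] [0.5819 0.4811]
scene canister 0.3 [124.4 195.9] [ 0.4251 -0.4219]
scene canister 0.18 [214.9 266.4] [0.5417 0.0811]
scene eyepiece 0.53 [246.6 231. ] [0.7019 0.0859]
scene bottle 0.72 [201.  151.8] [ 0.7711 -0.2302]
scene beaker 0.65 [236.5 194. ] [ 0.7588 -0.0221]
scene jar 0.95 [287.8 253.5] [0.7469 0.2287]
scene imager 0.59 [214.4 264.4] [0.5448 0.0751]
1.6 [ 0.1745 -0.6261  0.2054] [-3.1126 -0.4257  0.0001] 0.0188
```

View pics/top0.png

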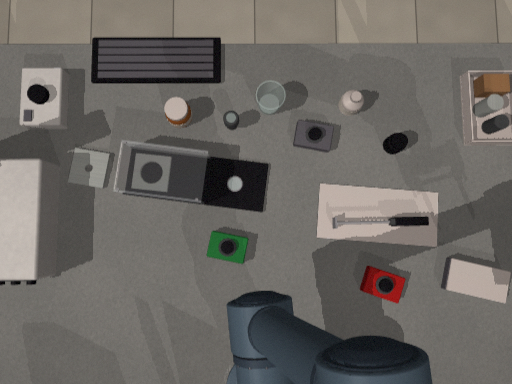

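View pics/scene0.png

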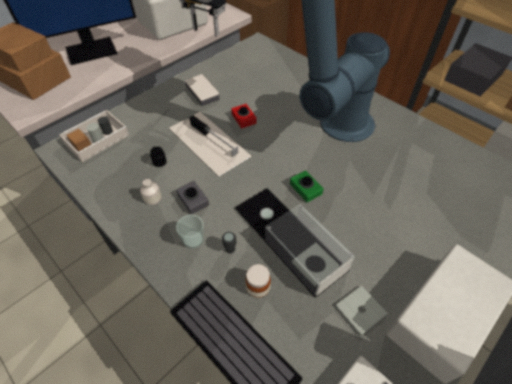

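Run:
```python
from h import *
np.set_printoptions(precision=4,suppress=True)
p,d=grab_frame('top')
for n,z in (('mat',.004),('hook',.044),('insert',.022),('imager',.05),('hook_grip',.04),('button_top',.05)):
  for o in spotter.silhouettes(n,'top')[:3]:
    m=o['mask'].astype(np.uint8)
    if m.sum()<20: continue
    (c,s,a)=cv2.minAreaRect(cv2.findNonZero(m)); b=cv2.boxPoints((c,s,a))
    print(n,round(o['conf'],2),o['bbox'],np.round(c,1),np.round(s,1),round(a,1)); print(np.array([px2w('top',v,u,z=z)[:2] for u,v in b]).round(4).tolist(), px2w('top',c[1],c[0],z=z)[:2])
a=p[130:220,105:275]; a=cv2.resize(a,None,fx=4.6,fy=4.6,interpolation=cv2.INTER_CUBIC); save(a,'crop1.png')
```

```text
mat 0.77 [315.9, 185.2, 120.8, 60.7] [377.7 215. ] [120.6  54.5] 4.2
[[0.3926, -0.1383], [0.5413, -0.1527], [0.5147, -0.4848], [0.3661, -0.4661]] [ 0.4532 -0.3103]
hook 0.7 [333.0, 215.6, 92.2, 12.6] [380.  221.8] [ 9. 96.] 89.1
[[0.4448, -0.176], [0.4469, -0.4306], [0.4231, -0.4298], [0.421, -0.1757]] [ 0.4339 -0.3028]
imager 0.76 [113.6, 139.0, 152.0, 73.8] [190.6 175.6] [150.9  54.9] 7.5
[[0.5143, 0.4007], [0.6593, 0.3853], [0.6044, -0.0115], [0.4601, 0.0089]] [0.559  0.1959]
hook_grip 0.88 [333.3, 215.0, 96.5, 15.6] [380.5 221.8] [ 9.1 95.1] 89.2
[[0.445, -0.1793], [0.4469, -0.4324], [0.4228, -0.4315], [0.4211, -0.179]] [ 0.4339 -0.3054]
hook_grip 0.52 [256.9, 81.4, 30.7, 36.9] [270.5  98. ] [34. 29.] 90.0
[[0.8193, 0.0208], [0.8191, -0.0583], [0.7242, -0.0569], [0.7245, 0.0217]] [ 0.7716 -0.0182]
button_top 0.49 [376.5, 279.6, 17.7, 12.8] [386.  285.5] [13. 14.] 90.0
[[0.2862, -0.2926], [0.2859, -0.329], [0.2528, -0.3276], [0.2532, -0.2913]] [ 0.2695 -0.3101]
button_top 0.41 [223.7, 242.5, 9.1, 10.7] [227.3 247.3] [10.6 11.3] 45.0
[[0.3703, 0.1199], [0.3908, 0.0991], [0.3713, 0.0797], [0.3509, 0.1005]] [0.3708 0.0998]
```

View pics/crop1.png

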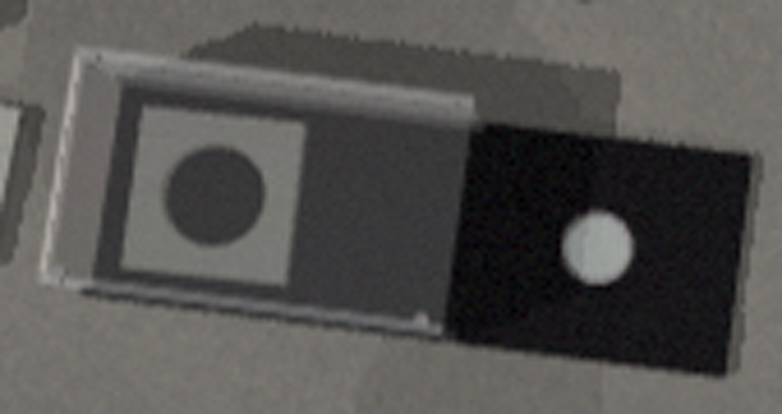

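Emit:
carry_out:
  deltas:
    - [[0.03,0.02,0.02],0.12]
    - [[0.06,0.05,0.03],0.24]
    - [[0.09,0.08,0.04],0.36]
    - [[0.12,0.11,0.05],0.48]
    - [[0.14,0.14,0.05],0.6]
    - [[0.17,0.16,0.05],0.72]
    - [[0.2,0.18,0.05],0.84]
    - [[0.22,0.2,0.05],0.96]
    - [[0.24,0.22,0.05],1.08]
    - [[0.26,0.24,0.05],1.2]
    - [[0.265,0.24,0.05],1.3]
    - [[0.265,0.24,0.05],1.39]
    - [[0.265,0.24,0.05],1.39]
    - [[0.265,0.24,0.05],1.39]
  grip: 0.07
  force: 50

```text
time_s: 3.12
ee_pos: [0.4395, -0.3861, 0.2555]
tcp_rot: [2.121, 2.318, -0.0]
contact_force: [0.2, 0.3, -1.0]
grip_width: 0.0701
grasp_force: 0.0
```

Run:
```python
from h import *
np.set_printoptions(precision=4,suppress=True)
o=r.get_obs();print(o['time_s'],o['ee_pos'],o['tcp_rot'],o['joint_pos'],o['contact_force'])
I=K('wrist'); i,f=I; print(f,-np.array(i['R']).T@np.array(i['t']),np.array(i['R'])[2])
p,d=grab_frame('wrist'); save(p,'w1.png'); np.save('w1d.npy',d)
for n,z in (('hook_grip',.029),('hook',.004),('hook_tip',.004)):
  for q in spotter.place_of(n,'wrist')[:2]: print(n,q['conf'],q['point'],px2w('wrist',*q['point'],z=z,info=I))
for nm,(u,v),z in (('window',(234.8,183.7),.01),('hole_top',(151.5,172.4),.022),('hole_bot',(151.5,172.4),.01),('insNE',(105+305/4.6,130+123/4.6),.022),('insSE',(105+290/4.6,130+287/4.6),.022),('insNW',(105+140/4.6,130+105/4.6),.022),('insSW',(105+120/4.6,130+269/4.6),.022),('pTR',(105+753/4.6,130+155/4.6),.01),('pBR',(105+726/4.6,130+375/4.6),.01),('button',(316,134),.052)):
  print(nm,px2w('top',v,u,z=z))
```

```text
3.1167 [ 0.4395 -0.3861  0.2555] [ 2.1206  2.3179 -0.0001] [-0.9144  0.0558  1.6771 -0.      1.4086 -1.0032] [ 0.1936  0.2728 -0.9617]
293.57883904522123 [ 0.4326 -0.3059  0.4351] [ 0.0239 -0.2749 -0.9612]
hook_grip 0.63 [170.5, 255.3] [ 0.441  -0.3873  0.029 ]
hook 0.68 [172.3, 252.3] [ 0.4373 -0.3954  0.004 ]
hook 0.61 [170.2, 253.0] [ 0.438  -0.3921  0.004 ]
hook_tip 0.91 [15.3, 262.2] [ 0.4322 -0.1871  0.004 ]
window [0.5413 0.0805 0.01  ]
hole_top [0.572  0.3053 0.022 ]
hole_bot [0.5737 0.308  0.01  ]
insNE [0.6146 0.2523 0.022 ]
insSE [0.5174 0.26   0.022 ]
insNW [0.6259 0.3496 0.022 ]
insSW [0.5287 0.3594 0.022 ]
pTR [ 0.596  -0.0129  0.01  ]
pBR [0.4647 0.0046 0.01  ]
button [ 0.6686 -0.1376  0.052 ]
```

View pics/w1.png

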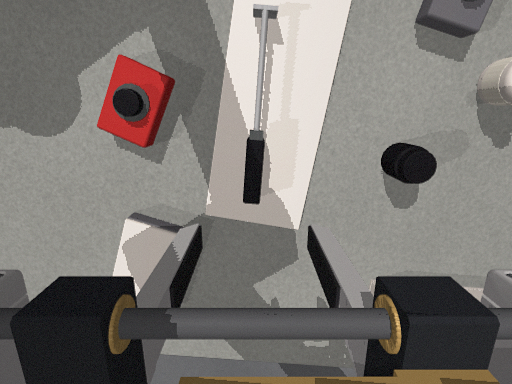

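Run:
```python
from h import *
np.set_printoptions(precision=4,suppress=True)
p=cv2.imread('pics/w1.png').astype(int).sum(2); d=np.load('w1d.npy')
I=K('wrist')
ii,f=I;R=np.array(ii['R']);t=np.array(ii['t'])
v,u=np.mgrid[0:215,225:285]; dd=d[0:215,225:285]
P=np.stack([(u-ii['cx'])/f*dd,(v-ii['cy'])/f*dd,dd],-1).reshape(-1,3); W=(P-t)@R
g=p[0:215,225:285].ravel()
hd=(W[:,2]>.036)&(W[:,2]<.056)&(g<150)&(W[:,1]<-.33)
H=W[hd]; print(len(H),H.min(0),H.max(0))
(c,s,a)=cv2.minAreaRect(H[:,:2].astype(np.float32)); print(c,s,a)
rod=(W[:,2]>.024)&(W[:,2]<.05)&(W[:,1]>-.33)
Q=W[rod]; print(len(Q),np.polyfit(Q[:,1],Q[:,0],1), Q[:,1].max(),np.polyfit(H[:,1],H[:,0],1))
b=Q[Q[:,1]>-.205]; print(b.min(0),b.max(0))
```

```text
1058 [ 0.4254 -0.4307  0.0401] [ 0.4491 -0.332   0.0469]
(0.4372309148311615, -0.3813716173171997) (0.022943712770938873, 0.09899841248989105) 0.7635628581047058
943 [-0.0153  0.4318] -0.18502313885087146 [-0.0131  0.4322]
[ 0.4198 -0.205   0.0242] [ 0.4496 -0.185   0.0408]
```

Emit:
carry_out:
  deltas:
    - [[-0.002,0,-0.03],-0.04]
    - [[-0.0025,0,-0.07],-0.075]
    - [[-0.0025,0,-0.11],-0.075]
    - [[-0.0025,0,-0.15],-0.075]
    - [[-0.0025,0,-0.19],-0.075]
    - [[-0.0025,0,-0.22],-0.075]
    - [[-0.0025,0,-0.235],-0.075]
    - [[-0.0025,0,-0.2435],-0.075]
    - [[-0.0025,0,-0.2435],-0.075]

```text
time_s: 4.07
ee_pos: [0.4359, -0.3853, 0.01]
tcp_rot: [-2.202, -2.235, -0.001]
contact_force: [0.4, 0.6, 0.3]
grip_width: 0.0697
grasp_force: 0.0
```

Emit:
carry_out:
  deltas:
    - [[0,0,0],0]
    - [[0,0,0],0]
    - [[0,0,0],0]
    - [[0,0,0],0]
    - [[0,0,0],0]
    - [[0,0,0.02],0]
    - [[0,0,0.05],0]
    - [[0,0,0.09],0]
    - [[0,0,0.12],0]
    - [[0,0,0.12],0]
    - [[0,0,0.12],0]
  grip: 0
  force: 50

```text
time_s: 4.98
ee_pos: [0.438, -0.3874, 0.1347]
tcp_rot: [2.2, 2.235, -0.001]
contact_force: [-0.5, 0.1, -1.4]
grip_width: 0.0012
grasp_force: 0.0
```

Run:
```python
from h import *
np.set_printoptions(precision=4,suppress=True)
o=r.get_obs();print(o['time_s'],o['ee_pos'],o['tcp_rot'],o['joint_pos'],o['contact_force'],o['moment'],o['grip_width'],o['grasp_force'])
I=K('wrist'); ii,f=I
p,d=grab_frame('wrist'); save(p,'w2.png')
R=np.array(ii['R']);t=np.array(ii['t'])
v,u=np.mgrid[0:215,200:310]; dd=d[0:215,200:310]
P=np.stack([(u-ii['cx'])/f*dd,(v-ii['cy'])/f*dd,dd],-1).reshape(-1,3); W=(P-t)@R
m=(W[:,2]>.07)&(W[:,2]<.2)&(W[:,1]>-.33)&(dd.ravel()>.1);Q=W[m]
print(len(Q),Q.min(0),Q.max(0),np.polyfit(Q[:,1],Q[:,0],1),)
b=Q[(Q[:,1]<-.22)&(Q[:,1]>-.32)];
for a in (-.32,-.3,-.28,-.26,-.24,-.22,-.2):
  s=Q[abs(Q[:,1]-a)<.008]; print(a, len(s), s[:,2].max() if len(s) else '', s[:,0].mean() if len(s) else '')
for q in spotter.place_of('hook_tip','wrist')[:2]: print(q['conf'],q['point'])
```

```text
4.9833 [ 0.438  -0.3874  0.1347] [ 2.1998  2.2354 -0.0012] [-0.9179  0.1649  1.7868  0.      1.1846 -0.934 ] [-0.4758  0.1079 -1.4432] [ 0.0168 -0.0387 -0.0298] 0.0011891890966828763 0.0Traceback (most recent call last):
  File "<stdin>", line 10, in <module>
    return umr_minimum(a, axis, None, out, keepdims, initial, where)
ValueError: zero-size array to reduction operation minimum which has no identity
```

View pics/w2.png

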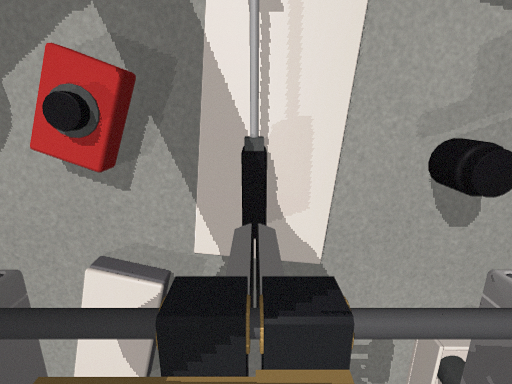

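The fingers closed too slowly and were lifted away before gripping; the picture shows the hook still on the mat, handle at col 255, rows 148–225+. I'll re-measure and re-grasp.

Emit:
carry_out:
  deltas:
    - [[0,-0.03,0.04],0]
    - [[0,-0.05,0.07],0]
    - [[0,-0.05,0.07],0]
  grip: 0.05

```text
time_s: 5.28
ee_pos: [0.438, -0.4409, 0.2068]
tcp_rot: [2.2, 2.231, -0.004]
contact_force: [0.5, -1.1, 2.0]
grip_width: 0.0168
grasp_force: 0.0
```

```bash
cat > hk.py <<'E'
from h import *
np.set_printoptions(precision=4,suppress=True)
o=r.get_obs();print(o['time_s'],o['ee_pos'],o['tcp_rot'],o['grip_width'],o['grasp_force'],o['contact_force'])
I=K('wrist'); ii,f=I
p,d=grab_frame('wrist'); 
R=np.array(ii['R']);t=np.array(ii['t'])
v,u=np.mgrid[0:384,0:512]
P=np.stack([(u-ii['cx'])/f*d,(v-ii['cy'])/f*d,d],-1); W=(P-t)@R
E
cat > m1.py <<'E'
from hk import *
g=p.astype(int).sum(2)
hd=(W[...,2]>.038)&(W[...,2]<.05)&(g<150)&(abs(W[...,0]-.437)<.03)&(W[...,1]<-.33)&(W[...,1]>-.45)
H=W[hd]; print(len(H),H.min(0),H.max(0),np.polyfit(H[:,1],H[:,0],1),cv2.minAreaRect(H[:,:2].astype(np.float32)))
Q=W[(W[...,2]>.024)&(W[...,2]<.045)&(abs(W[...,0]-.437)<.03)&(W[...,1]>-.33)&(W[...,1]<-.15)]
print(len(Q),np.polyfit(Q[:,1],Q[:,0],1),Q.min(0),Q.max(0))
E
python3 m1.py
```

```text
5.2833 [ 0.438  -0.4409  0.2068] [ 2.2     2.2312 -0.0036] 0.016769306212382533 0.0 [ 0.5166 -1.0605  1.9842]
1558 [ 0.4259 -0.4303  0.0407] [ 0.4494 -0.3324  0.0467] [-0.015   0.4319] ((0.4375256299972534, -0.3813609480857849), (0.02285686321556568, 0.09828723222017288), 1.3244205713272095)
595 [-0.0037  0.4354] [ 0.4327 -0.3297  0.033 ] [ 0.4405 -0.2513  0.0407]
```

Emit:
carry_out:
  deltas:
    - [[0,0.025,0],0]
    - [[0,0.05,0],0]
    - [[0,0.05,-0.03],0]
    - [[0,0.05,-0.07],0]
    - [[0,0.05,-0.1],0]
    - [[0,0.05,-0.13],0]
    - [[0,0.05,-0.16],0]
    - [[0,0.05,-0.18],0]
    - [[0,0.05,-0.19],0]
    - [[0,0.05,-0.19],0]
    - [[0,0.05,-0.19],0]

```text
time_s: 6.25
ee_pos: [0.4365, -0.3852, 0.011]
tcp_rot: [-2.202, -2.238, -0.001]
contact_force: [0.3, 0.6, 1.2]
grip_width: 0.0501
grasp_force: 0.0
```

Emit:
carry_out:
  deltas:
    - [[0,0,0],0]
    - [[0,0,0],0]
    - [[0,0,0],0]
    - [[0,0,0],0]
    - [[0,0,0],0]
    - [[0,0,0],0]
    - [[0,0,0],0]
    - [[0,0,0],0]
    - [[0,0,0],0]
  grip: 0
  force: 50

```text
time_s: 7.0
ee_pos: [0.4375, -0.3867, 0.013]
tcp_rot: [2.203, 2.238, -0.0]
contact_force: [-1.0, 0.7, 5.2]
grip_width: 0.0237
grasp_force: 50.0
```

Emit:
carry_out:
  deltas:
    - [[0,0,0.02],0]
    - [[0,0,0.05],0]
    - [[0.01,0.03,0.08],-0.03]
    - [[0.02,0.06,0.09],-0.06]
    - [[0.03,0.09,0.09],-0.09]
    - [[0.04,0.12,0.09],-0.12]
    - [[0.05,0.15,0.09],-0.148]
    - [[0.06,0.18,0.09],-0.148]
    - [[0.07,0.21,0.08],-0.148]
    - [[0.075,0.24,0.07],-0.148]
    - [[0.08,0.265,0.06],-0.148]
    - [[0.08,0.279,0.05],-0.148]
    - [[0.08,0.279,0.04],-0.148]
    - [[0.08,0.279,0.034],-0.148]
    - [[0.08,0.279,0.034],-0.148]
    - [[0.08,0.279,0.034],-0.148]

```text
time_s: 8.33
ee_pos: [0.5168, -0.1083, 0.0456]
tcp_rot: [-2.364, -2.068, 0.001]
contact_force: [-0.0, -0.5, -1.1]
grip_width: 0.0239
grasp_force: 50.0
```

Run:
```python
from hk import *
save(p,'w3.png')
q=np.array([.5172,-.108]);
for n in ('hook_tip','window','mouth'):
  for o in spotter.place_of(n,'wrist')[:2]: print(n,o['conf'],o['point'],px2w('wrist',*o['point'],z=.04 if n=='hook_tip' else .01,info=I))
print('win pred',w2px('wrist',(.5415,.0803,.01),info=I))
```

```text
8.3333 [ 0.5168 -0.1083  0.0456] [-2.3644 -2.0681  0.0007] 0.023912226362551345 49.998629093170166 [-0.016  -0.4966 -1.1246]
win pred (np.float64(-79.66582390719458), np.float64(253.03202666054034))
```

View pics/w3.png

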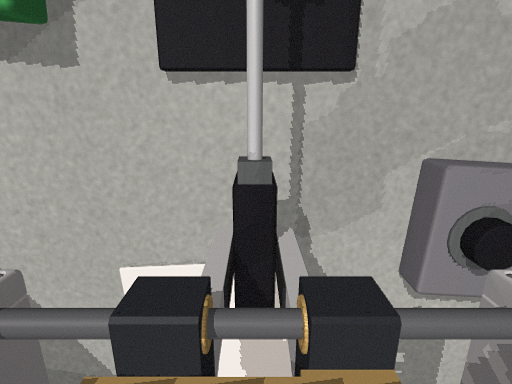

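Run:
```python
from hk import *
for u_,v_ in ((161,66),(356,66)): print(px2w('wrist',v_,u_,z=.01,info=I), W[v_-3,u_])
for u_,v_ in ((157,5),(359,5)): print(px2w('wrist',v_,u_,z=.01,info=I), W[v_,u_])
print('btn',px2w('wrist',243,492,z=.052,info=I),W[243,492],W[200,440])
for v_ in (5,40,80,120,150):
  row=W[v_,240:270]; m=row[:,2]>row[:,2].max()-.004; print(v_,row[m].mean(0),row[:,2].max())
print(spotter.place_of('button_top','wrist'))
```

```text
8.5333 [ 0.5175 -0.1082  0.0467] [2.3634 2.0677 0.0009] 0.023310828029543703 49.99871492385864 [-0.0754  0.55   -2.0874]
[0.4693 0.0086 0.01  ] [0.4699 0.0103 0.0109]
[ 0.6008 -0.0091  0.01  ] [ 0.6044 -0.0062 -0.0004]
[0.4747 0.0447 0.01  ] [0.4748 0.0446 0.0101]
[0.6042 0.0273 0.01  ] [0.6076 0.0297 0.0003]
btn [ 0.6702 -0.1312  0.052 ] [ 0.67   -0.1311  0.0522] [ 0.6474 -0.1047  0.0327]
5 [0.5349 0.0179 0.0714] 0.0731364789425511
40 [0.5327 0.0035 0.0712] 0.07225650079157926
80 [ 0.5301 -0.0142  0.0717] 0.07312775414270391
120 [ 0.5275 -0.0332  0.0717] 0.07290713056080234
150 [ 0.5257 -0.0484  0.0714] 0.07242375503173497
[{'point': [250.5, 493.3], 'conf': 0.98}]
```

Emit:
carry_out:
  deltas:
    - [[0.003,0.02,0],0]
    - [[0.006,0.045,0],0]
    - [[0.01,0.07,0],0]
    - [[0.013,0.095,0],0]
    - [[0.016,0.12,0],0]
    - [[0.02,0.145,0],0]
    - [[0.023,0.17,0],0]
    - [[0.026,0.19,0],0]
    - [[0.028,0.204,0],0]
    - [[0.028,0.204,0],0]
    - [[0.028,0.204,0],0]

```text
time_s: 9.55
ee_pos: [0.5451, 0.0971, 0.0461]
tcp_rot: [2.361, 2.072, -0.0]
contact_force: [-0.3, -1.3, -2.3]
grip_width: 0.0237
grasp_force: 50.0
```

Run:
```python
from h import *
np.set_printoptions(precision=4,suppress=True)
o=r.get_obs();print(o['time_s'],o['ee_pos'],o['tcp_rot'],o['contact_force'])
p,d=grab_frame('top'); q,_=grab_frame('scene')
e=np.array(o['ee_pos'])[:2]; 
print('tip pred px',w2px('top',(e[0]+.0275,e[1]+.198,.072)),w2px('top',(e[0]+.0275,e[1]+.198,.04)))
a=cv2.resize(p[125:215,105:275],None,fx=4.6,fy=4.6,interpolation=cv2.INTER_CUBIC)
b=cv2.resize(q[180:300,220:380],None,fx=1.5,fy=1.5,interpolation=cv2.INTER_CUBIC)
c=np.zeros((a.shape[0]+180,a.shape[1],3),np.uint8); c[:a.shape[0]]=a; c[a.shape[0]:,:240]=b
save(c,'c4.png')
```

```text
9.55 [0.5451 0.0971 0.0461] [ 2.3613  2.0715 -0.    ] [-0.2587 -1.3239 -2.2661]
tip pred px (np.float64(169.4420958036265), np.float64(151.07068136285898)) (np.float64(171.2167551746027), np.float64(153.81469034596176))
```

View pics/c4.png

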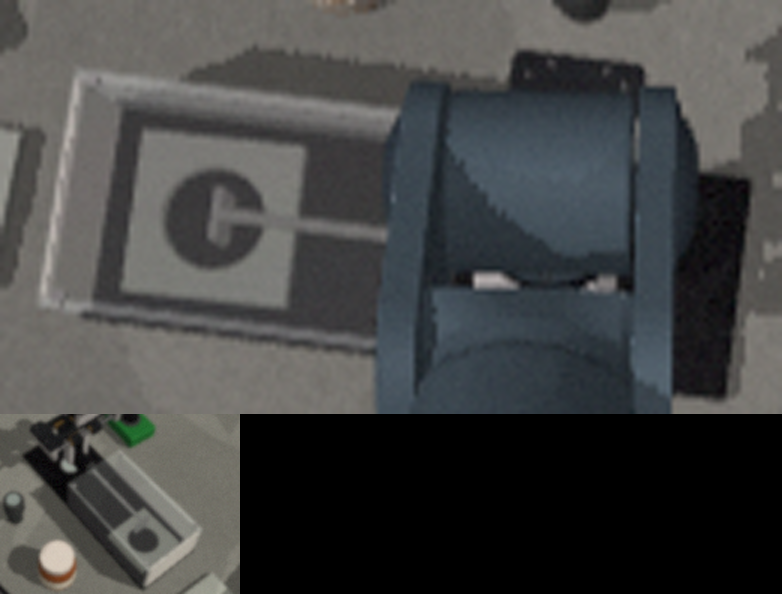

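Emit:
carry_out:
  deltas:
    - [[0.002,0.004,0],0]
    - [[0.004,0.008,0],0]
    - [[0.004,0.008,-0.008],0]
    - [[0.004,0.008,-0.016],0]
    - [[0.004,0.008,-0.022],0]
    - [[0.004,0.008,-0.026],0]
    - [[0.004,0.008,-0.026],0]
    - [[0.004,0.008,-0.026],0]

```text
time_s: 10.32
ee_pos: [0.5488, 0.1048, 0.0194]
tcp_rot: [-2.363, -2.07, 0.001]
contact_force: [-0.3, -0.3, -1.7]
grip_width: 0.024
grasp_force: 50.0
```

Emit:
carry_out:
  deltas:
    - [[-0.001,-0.01,0],0]
    - [[-0.003,-0.02,0],0]
    - [[-0.004,-0.03,0],0]
    - [[-0.005,-0.04,0],0]
    - [[-0.007,-0.05,0],0]
    - [[-0.008,-0.06,0],0]
    - [[-0.01,-0.072,0],0]
    - [[-0.011,-0.084,0],0]
    - [[-0.013,-0.096,0],0]
    - [[-0.015,-0.108,0],0]
    - [[-0.016,-0.12,0],0]
    - [[-0.018,-0.132,0],0]
    - [[-0.02,-0.144,0],0]
    - [[-0.021,-0.156,0],0]
    - [[-0.023,-0.168,0],0]
    - [[-0.024,-0.18,0],0]
    - [[-0.026,-0.19,0],0]
    - [[-0.027,-0.2,0],0]
    - [[-0.027,-0.205,0],0]
    - [[-0.027,-0.205,0],0]

```text
time_s: 11.98
ee_pos: [0.5221, -0.1014, 0.0201]
tcp_rot: [2.364, 2.068, -0.0]
contact_force: [0.1, 0.2, -1.6]
grip_width: 0.0236
grasp_force: 50.0
```

```bash
cat > chk.py <<'E'
from h import *
import sys
np.set_printoptions(precision=4,suppress=True)
o=r.get_obs();print(o['time_s'],o['ee_pos'],o['contact_force'])
p,d=grab_frame('top'); q,_=grab_frame('scene')
for n in ('insert','window'):
  for c in ('top','scene'):
    for x in spotter.place_of(n,c)[:2]: print(n,c,x['conf'],x['point'],px2w(c,*x['point'],z=.01))
a=cv2.resize(p[125:215,105:275],None,fx=4.6,fy=4.6,interpolation=cv2.INTER_CUBIC)
b=cv2.resize(q[180:240,220:340],None,fx=3,fy=3,interpolation=cv2.INTER_CUBIC)
c=np.zeros((a.shape[0]+180,a.shape[1],3),np.uint8); c[:a.shape[0]]=a; c[a.shape[0]:,:360]=b
save(c,sys.argv[1])
E
python3 chk.py c5.png
```

```text
11.9833 [ 0.5221 -0.1014  0.0201] [ 0.1218  0.2417 -1.5965]
insert top 0.69 [183.0, 219.2] [0.5434 0.1231 0.01  ]
insert scene 0.87 [221.3, 274.4] [0.5466 0.1208 0.01  ]
window top 0.82 [186.5, 234.4] [0.5336 0.0816 0.01  ]
window scene 0.8 [213.9, 266.9] [0.5428 0.0842 0.01  ]
```

View pics/c5.png

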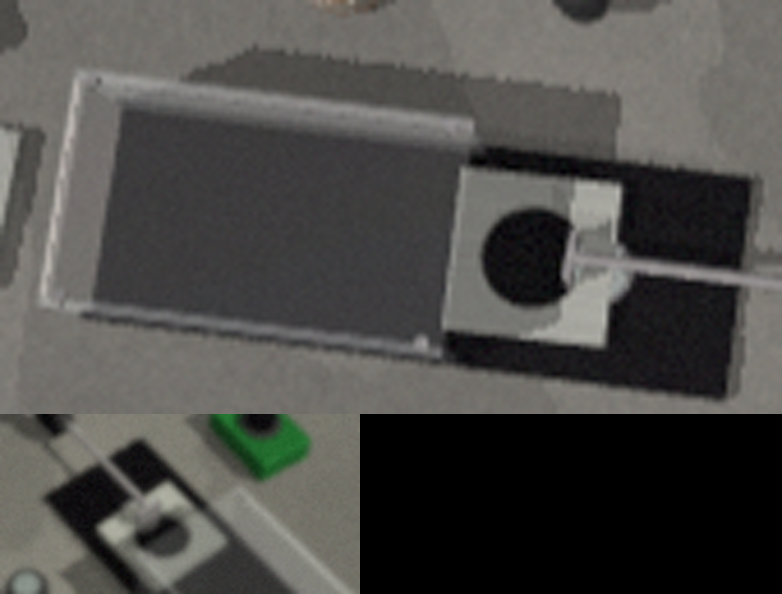

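Emit:
carry_out:
  deltas:
    - [[-0.001,-0.006,0],0]
    - [[-0.002,-0.013,0],0]
    - [[-0.003,-0.02,0],0]
    - [[-0.004,-0.026,0],0]
    - [[-0.005,-0.031,0],0]
    - [[-0.006,-0.035,0],0]
    - [[-0.006,-0.037,0],0]
    - [[-0.006,-0.037,0],0]
    - [[-0.006,-0.037,0],0]
    - [[-0.006,-0.037,0],0]

```text
time_s: 13.12
ee_pos: [0.5161, -0.1372, 0.02]
tcp_rot: [2.363, 2.07, -0.0]
contact_force: [-0.1, -0.3, -1.0]
grip_width: 0.0237
grasp_force: 50.0
```

```bash
python3 chk.py c6.png
```

```text
13.1167 [ 0.5161 -0.1372  0.02  ] [-0.0851 -0.3282 -0.9783]
insert top 0.91 [183.9, 232.0] [0.5408 0.0881 0.01  ]
insert scene 0.97 [217.0, 268.1] [0.5488 0.0953 0.01  ]
insert scene 0.62 [234.4, 192.7] [ 0.7598 -0.0252  0.01  ]
window top 0.73 [184.0, 235.1] [0.5404 0.0797 0.01  ]
window scene 0.77 [213.6, 265.5] [0.5451 0.0802 0.01  ]
```

View pics/c6.png

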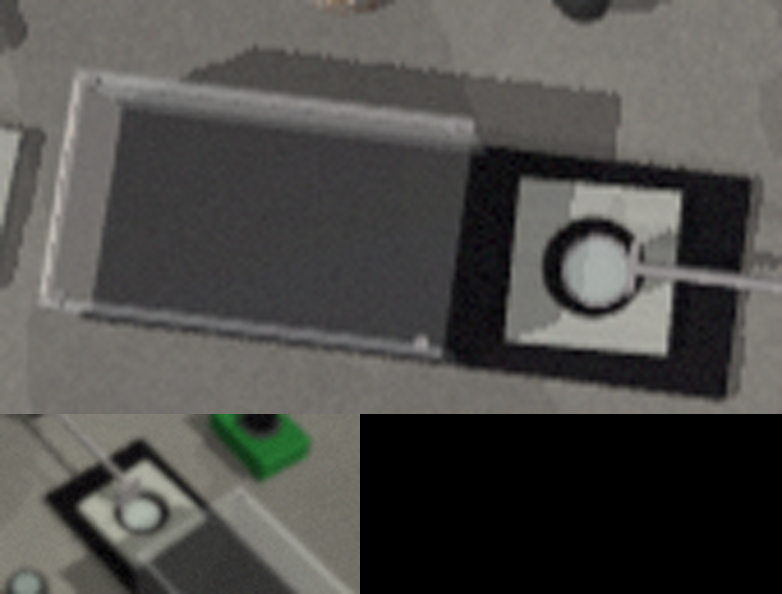

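Emit:
carry_out:
  deltas:
    - [[0.0005,0.004,0],0]
    - [[0.0005,0.004,0.01],0]
    - [[0.0005,0.004,0.03],0]
    - [[0.0005,0.004,0.06],0]
    - [[-0.01,-0.02,0.07],0.03]
    - [[-0.02,-0.06,0.07],0.07]
    - [[-0.03,-0.1,0.07],0.11]
    - [[-0.045,-0.14,0.07],0.148]
    - [[-0.055,-0.18,0.06],0.148]
    - [[-0.07,-0.215,0.05],0.148]
    - [[-0.079,-0.24,0.04],0.148]
    - [[-0.079,-0.249,0.03],0.148]
    - [[-0.079,-0.249,0.02],0.148]
    - [[-0.079,-0.249,0.008],0.148]
    - [[-0.079,-0.249,0],0.148]
    - [[-0.079,-0.249,-0.005],0.148]
    - [[-0.079,-0.249,-0.007],0.148]
    - [[-0.079,-0.249,-0.007],0.148]

```text
time_s: 14.92
ee_pos: [0.4375, -0.385, 0.0131]
tcp_rot: [-2.201, -2.241, -0.0]
contact_force: [1.1, 0.2, -1.8]
grip_width: 0.0236
grasp_force: 50.0
```

Emit:
carry_out:
  deltas:
    - [[0,0,0],0]
    - [[0,0,0],0]
    - [[0,0,0],0]
    - [[0,0,0],0]
    - [[0,0,0],0]
    - [[0,0,0],0]
    - [[0,0,0],0]
    - [[0,0,0.02],0]
    - [[0,0,0.05],0]
    - [[0,-0.01,0.09],0]
    - [[0,-0.02,0.13],0]
    - [[0,-0.04,0.17],0]
    - [[0,-0.055,0.195],0]
    - [[0,-0.055,0.195],0]
  grip: 0.06

```text
time_s: 16.08
ee_pos: [0.4389, -0.4466, 0.2164]
tcp_rot: [2.196, 2.227, -0.005]
contact_force: [1.0, 0.5, 0.5]
grip_width: 0.0598
grasp_force: 0.0
```

```bash
python3 m1.py
python3 - <<'E'
from h import *
p,d=grab_frame('top')
for n,z in (('hook_grip',.029),('hook_tip',.004),('insert',.01),('window',.01),('button_top',.052)):
  for x in spotter.place_of(n,'top')[:2]: print(n,x['conf'],x['point'],px2w('top',*x['point'],z=z))
E
```

```text
16.0833 [ 0.4389 -0.4466  0.2164] [ 2.1957  2.2273 -0.0052] 0.05978515812090312 0.0 [0.9696 0.5092 0.5039]
1503 [ 0.426  -0.4291  0.041 ] [ 0.4492 -0.3422  0.0469] [-0.0202  0.4297] ((0.4371595084667206, -0.3855973780155182), (0.022390926256775856, 0.08667909353971481), 1.186253547668457)
553 [-0.0229  0.4298] [ 0.432  -0.3293  0.034 ] [ 0.4405 -0.2557  0.041 ]
hook_grip 0.86 [220.8, 405.9] [ 0.43633617 -0.37746496  0.029     ]
hook_tip 0.84 [227.3, 330.4] [ 0.42063353 -0.17963836  0.004     ]
insert 0.9 [183.2, 231.4] [0.54268981 0.08975312 0.01      ]
window 0.67 [187.6, 234.4] [0.53054557 0.08160317 0.01      ]
button_top 0.71 [284.2, 383.2] [ 0.27312082 -0.30232602  0.052     ]
button_top 0.65 [134.8, 319.1] [ 0.66634763 -0.14582922  0.052     ]
```

Emit:
carry_out:
  deltas:
    - [[0.025,0.025,0],0]
    - [[0.05,0.05,0],0]
    - [[0.075,0.075,0],0]
    - [[0.1,0.1,0],0]
    - [[0.125,0.125,0],0]
    - [[0.15,0.15,0],0]
    - [[0.175,0.175,0],0]
    - [[0.2,0.2,0],0]
    - [[0.223,0.231,0],0]
    - [[0.223,0.231,0],0]
    - [[0.223,0.231,0],0]
    - [[0.223,0.231,0],0]
  grip: 0
  force: 10

```text
time_s: 17.43
ee_pos: [0.6593, -0.21, 0.2069]
tcp_rot: [-2.202, -2.238, 0.002]
contact_force: [-0.7, -0.4, 0.3]
grip_width: 0.0005
grasp_force: 0.0
```

Run:
```python
from hk import *
m=(W[...,2]>.045)&(W[...,2]<.058)&(np.hypot(W[...,0]-.67,W[...,1]+.131)<.03)&(p.astype(int).sum(2)<200)
Q=W[m];print(len(Q),Q.mean(0),cv2.minEnclosingCircle(Q[:,:2].astype(np.float32)))
for x in spotter.place_of('button_top','wrist')[:2]: print(x['conf'],x['point'],px2w('wrist',*x['point'],z=.052,info=I))
print(o['joint_pos'])
```

```text
17.4333 [ 0.6593 -0.21    0.2069] [-2.202  -2.2385  0.0015] 0.0005268148024611475 0.0 [-0.6938 -0.4156  0.2672]
742 [ 0.6743 -0.1352  0.0524] ((0.6744445562362671, -0.13538813591003418), 0.016870779916644096)
0.89 [115.4, 265.9] [ 0.6706 -0.135   0.052 ]
[-0.4716  0.341   1.4378 -0.0005  1.3646 -0.488 ]
```

Emit:
carry_out:
  deltas:
    - [[0.007,0.035,-0.01],0]
    - [[0.014,0.075,-0.03],0]
    - [[0.014,0.075,-0.06],0]
    - [[0.014,0.075,-0.09],0]
    - [[0.014,0.075,-0.12],0]
    - [[0.014,0.075,-0.14],0]
    - [[0.014,0.075,-0.145],0]
    - [[0.014,0.075,-0.145],0]
    - [[0.014,0.075,-0.145],0]
    - [[0.014,0.075,-0.145],0]

```text
time_s: 18.37
ee_pos: [0.6753, -0.1363, 0.0655]
tcp_rot: [2.202, 2.236, 0.002]
contact_force: [0.3, 0.1, -0.2]
grip_width: 0.0005
grasp_force: 0.0
```

Emit:
carry_out:
  deltas:
    - [[0,0,-0.004],0]
    - [[0,0,-0.008],0]
    - [[0,0,-0.011],0]
    - [[0,0,-0.011],0]
    - [[0,0,-0.011],0]

```text
time_s: 18.78
ee_pos: [0.6739, -0.1351, 0.0518]
tcp_rot: [-2.203, -2.239, 0.0]
contact_force: [-0.9, -0.4, 0.3]
grip_width: 0.0003
grasp_force: 0.3
```

Emit:
carry_out:
  deltas:
    - [[0,0,-0.001],0]
    - [[0,0,-0.002],0]
    - [[0,0,-0.003],0]
    - [[0,0,-0.003],0]

```text
time_s: 19.12
ee_pos: [0.6741, -0.1351, 0.049]
tcp_rot: [2.203, 2.239, 0.0]
contact_force: [-0.2, 0.7, 2.5]
grip_width: 0.0006
grasp_force: 0.8
```

Emit:
carry_out:
  deltas:
    - [[0,0,-0.001],0]
    - [[0,0,-0.002],0]
    - [[0,0,-0.002],0]

```text
time_s: 19.37
ee_pos: [0.6742, -0.1352, 0.0473]
tcp_rot: [2.203, 2.239, 0.0]
contact_force: [-1.1, 1.2, 2.7]
grip_width: 0.0006
grasp_force: 1.3
```

Emit:
carry_out:
  deltas:
    - [[0,0,-0.0005],0]
    - [[0,0,-0.001],0]
    - [[0,0,-0.001],0]

```text
time_s: 19.62
ee_pos: [0.6743, -0.1352, 0.0469]
tcp_rot: [2.203, 2.239, 0.0]
contact_force: [-2.6, 0.7, 7.1]
grip_width: 0.0003
grasp_force: 3.4
```

```bash
python3 -c "
from h import *
for k in range(4):
  o=r.get_obs();print(o['time_s'],o['ee_pos'],o['contact_force']);grab_frame('wrist')"
```

```text
19.6167 [ 0.67429841 -0.1352307   0.04686835] [-2.5961762   0.72247793  7.07886062]
19.6667 [ 0.67429473 -0.13518252  0.04691587] [-2.43597884  1.00329933  7.24853552]
19.7167 [ 0.67431542 -0.1352348   0.04696979] [-2.24307647  1.16630939  7.13717143]
19.7667 [ 0.67433287 -0.13522084  0.04702383] [-2.57036143  1.16042505  7.10027206]
```

Emit:
carry_out:
  deltas:
    - [[0,0,0.0004],0]
    - [[0,0,0.0004],0]
    - [[0,0,0.0004],0]

```text
time_s: 20.07
ee_pos: [0.6743, -0.1352, 0.0472]
tcp_rot: [2.203, 2.239, 0.0]
contact_force: [-2.2, 0.3, 6.2]
grip_width: 0.0004
grasp_force: 3.0
```

Emit:
carry_out:
  deltas:
    - [[0,0,0],0]
    - [[0,0,0],0]
    - [[0,0,0],0]
    - [[0,0,0],0]
    - [[0,0,0],0]
    - [[0,0,0],0]
    - [[0,0,0],0]
    - [[0,0,0],0]
    - [[0,0,0],0]
    - [[0,0,0],0]
    - [[0,0,0],0]

```text
time_s: 20.98
ee_pos: [0.6743, -0.1352, 0.0472]
tcp_rot: [2.203, 2.239, 0.0]
contact_force: [-2.8, 1.6, 6.7]
grip_width: 0.0004
grasp_force: 3.0
```

Emit:
carry_out:
  deltas:
    - [[0,0,-0.002],0]
    - [[0,0,-0.004],0]
    - [[0,0,-0.006],0]
    - [[0,0,-0.0065],0]
    - [[0,0,-0.0065],0]
    - [[0,0,-0.0065],0]

```text
time_s: 21.48
ee_pos: [0.6745, -0.1353, 0.0419]
tcp_rot: [2.203, 2.239, 0.0]
contact_force: [-4.2, 1.8, 10.9]
grip_width: 0.0005
grasp_force: 5.7
```

Emit:
carry_out:
  deltas:
    - [[0,0,0.01],0]
    - [[0,0,0.03],0]
    - [[0,0,0.07],0]
    - [[0,0,0.11],0]
    - [[0,0,0.15],0]
    - [[0,-0.03,0.16],0]
    - [[0,-0.07,0.16],0]
    - [[0,-0.07,0.16],0]
    - [[0,-0.07,0.16],0]

```text
time_s: 22.23
ee_pos: [0.6736, -0.2068, 0.1991]
tcp_rot: [-2.206, -2.236, 0.0]
contact_force: [0.7, 0.6, 0.2]
grip_width: 0.0007
grasp_force: 0.0
```

Run:
```python
from hk import *
m=(W[...,2]>.03)&(W[...,2]<.07)&(np.hypot(W[...,0]-.674,W[...,1]+.135)<.008)
print('button z',np.median(W[m][:,2]))
p,_=grab_frame('top'); a=cv2.resize(p[80:260,130:445],None,fx=2.4,fy=2.4,interpolation=cv2.INTER_CUBIC); save(a,'c7.png')
```

```text
22.2333 [ 0.6736 -0.2068  0.1991] [-2.2065 -2.2356  0.0001] 0.0006878104832542177 0.0 [0.7174 0.6099 0.2052]
button z 0.05257496336903115
```

View pics/c7.png

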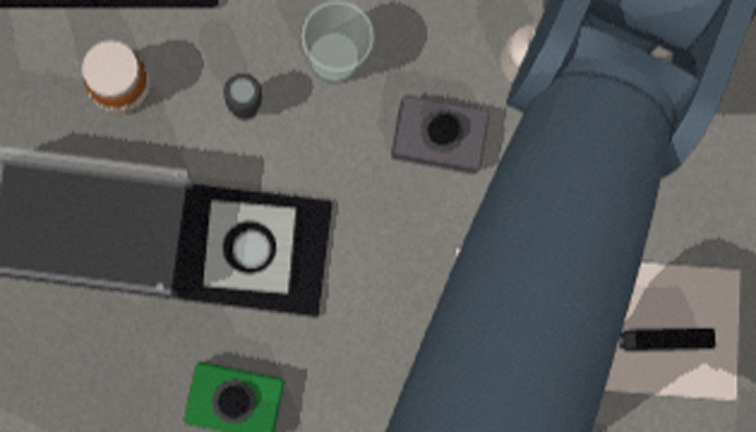

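The picture shows the window centred in the insert's hole at (250,247), the button up at (443,128), and the hook's handle on the mat at (670,338).

```bash
python3 -c "
from station import r
print(r.close_job())"
```

```text
the job is handed in; nothing more can be done
None
```

I drew the insert over the lens window with the hook and put the hook back on its mat. I then held the shutter at its first click for about 1.3 s, pressed it fully and released it; the job is handed in, but no verdict was returned.

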